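# Swap a bench air cleaner's filter to the drying rack

### The arm

A 6-joint arm with a two-finger parallel gripper is mounted at the origin on the work surface. World frame = base frame: x ahead of the robot, y to its left, z up, the work surface at z = 0. Lengths are in m, angles in rad, forces in N, time in s.
With the tool pointing down it reaches from about 0.35 to 0.925 m from the base axis. Payload 6.4 kg.
Tool frame: the origin (TCP) lies at the very end of the fingers, on their centre line; the grasp point (between the pads) lies 19 mm behind it; z points along the fingers, y is the line along which they close (so a half turn about z gives the same grasp; the last joint's range is limited). The gripper opens to 94 mm and grips with 3 to 60 N. Pads are 16 mm wide; open, the fingers measure 119 mm over their backs; the gripper's body (75 mm by 177 mm) begins 78 mm behind the grasp point.
Start: joints at [-1.473, 0.245, 1.558, -0, 1.339, -0.174], TCP at [0.175, -0.626, 0.169] pointing down, gripper open.
Joint ranges: [-3.13, 3.13], [-1.02, 2.26], [0.13, 2.54], [-0.95, 4.09], [0.21, 2.88], [-2.74, 2.74]. Speed limits (rad/s): [2.57, 2.57, 3.14, 3.14, 3.14, 3.14].

### API

Orientations are given as a unit quaternion [x, y, z, w].
In Python, from cell import status, capture, calibration, arm gives the robot as it stands. The module is installed in compiled form; this text tells all that it offers.
- The arm moves only by the tool carry_out, never from a script. Its argument "series" is text: rows parted by semicolons, each of 6 numbers parted by spaces: the shift along the tool's x, y, z in cm, then the turn, a rotation vector about the tool's x, y, z in rad. A call has 1 to 8 rows; each row shifts and turns the commanded pose from where the row before left it, along the tool's axes as they then stand; what a row does not reach is not made up. A row lasts 1/12 s, in which the tool goes at most 41.7 mm and 7.16 degrees, less where a joint would pass 70% of its speed; a pose out of reach is approached as far as the arm can. A call with a gripper value outside its range is refused whole. "hand" is the finger opening in cm, from 0 to 9.4, set as the call begins (left out, the last holds). The fingers move at their own pace and stop on an object; "squeeze" is the grip in N (left out, the last holds). Time passes only in rows, so rows that do not move let the fingers close. It gives the time, the measured TCP pose, the force, the opening and the grip force at its end, in the units of the state.
- status.state(): the state, without advancing time (a new reading comes with each control period).
- capture(name): name is "scene" or "top"; returns (picture, depth): 400x640x3 uint8, red, green, blue; 400x640 float32, m along the optical axis (not along the pixel's ray), 0 where there is no reading.
- calibration(name): a dict with "fx", "fy", "cx", "cy" (pixels), "camera_from_world" (4x4, takes a point from world to camera coordinates). Camera axes: x right, y up, looking along -z (the intrinsics and any distortion apply to the point x, -y, -z); pixel columns grow to the right and rows downward; lengths in m; the calibration is good to about 2 mm. A picture is of the moment at which its call begins. calibration takes no time and is no camera call.
- arm.close_job(): hands the job in; it is judged then, once.
The state is a dict: "t": time; "joints": joint angles; "qd": joint speeds; "joint_efforts": joint torques, N m; "tcp_pos": TCP position; "ee_rot": TCP orientation; "contact_force": force on the tool from outside, world axes, zero at the start; "moment": the same for the moment, N m; "finger_gap": opening from 0.0 (shut) to 1.0 (fully open); "grip_force": force on a finger pad.
Only numpy, scipy, OpenCV 4.12 (cv2) and the standard library are available. Lean on these libraries where they do the work, as an engineer would, in place of code of your own. Each camera call takes 0.05 s, during which the arm holds its last target. There are 200 camera calls.

### The job

Take the damp filter out of the steel air cleaner and put it up to dry: turn the small orange tab aside by its knob so that it no longer overlaps the filter, lift the filter straight out by its black fin, set it down flat on the rubber-topped rest block and let go. Then take it again by its two long edges, tip it up on one short end and lower it gently into the sloping cradle of the green rack, fin facing out, until it stands fully home on the ledge and leans flat against the back. Do not drop it on the bench and do not disturb the two bottles and the jar.

Things in the scene. Friction and masses are not known exactly. Their poses are not given: they have to be found in the camera images.
- cleaner: Stainless bench air cleaner, fixed, a flat box 240 (its x) x 150 (its y) x 75 mm high; origin at the centre of its underside, z up. A recess 113.5 x 59.5 mm, 18 mm deep, in its top, centred 25 mm to its -x, holds the filter flush with the top and covers the filter's edges.
- tab (a joint): Angle of the orange swing tab (rad) about a vertical pivot on the cleaner's top: 0 = pointing along the cleaner's -x, lying over the filter's end (about 14 mm overlap) and holding it in; positive = counterclockwise seen from above. Turns both ways, stops at +-1.75; light friction (under 1 N at the knob), stays where it is left, starts within +-0.35. It is clear of the filter beyond 1.05 either way. Blade 14 mm wide and 4 mm thick, reaching 40 mm from the pivot.
- tab_knob (a point): Centre of the top of the tab's upright round knob (10 mm diameter, 26 mm high, its foot on the tab blade); 30 mm from the pivot. Its top is 31.5 mm above the cleaner's top, its foot 5.5 mm above.
- tab_pivot (a point): The tab's pivot axis, 6 mm above the cleaner's top, 81 mm from the recess centre towards the cleaner's +x.
- filter: Loose blue filter cassette with white ribs, 110 (x) x 56 (y) x 18 mm (z), about 0.15 kg, rigid; origin at the centre of its underside, z up out of its ribbed face. Starts in the recess, its x along the cleaner's x. A black fin, 10 (x) x 36 (y) mm and 28 mm tall, stands at the centre of the ribbed face (18 to 46 mm above the underside). Lengthwise it is symmetrical: either short end may go down.
- rest: Fixed rest block, 44 (x) x 90 (y) mm, black rubber top 50 mm above the bench, on a foot plate 70 x 110 mm, 4 mm thick; origin at the centre of its underside. The filter laid along the block's y overhangs it on all sides, so its long edges can be taken.
- rack: Fixed green drying rack, base plate 120 (x) x 90 mm, 8 mm thick; origin at the centre of its underside, on the bench straight below the cradle's origin; its open front looks to its -x. Two thin struts behind.
- cradle: The rack's sloping cradle. Its frame is where the filter's frame must come: origin = centre of the seated filter's underside (66 mm above the bench), x up along the filter (25 degrees off vertical, leaning back to the rack's +x), z out of the open front (where the fin points), y across. Back plate 36 mm wide (y) from x = -60 to +35 mm at z = 0; ledge at x = -55 mm; side cheeks up to x = -32 mm, 64 mm apart; front lip up to x = -40 mm, 23 mm in front of the back plate.
- white_bottle: Bystander: white plastic bottle, 56 mm diameter, 130 mm tall, loose; origin at the centre of its underside.
- amber_bottle: Bystander: amber bottle with blue cap, 50 mm diameter, 110 mm tall, loose; origin at the centre of its underside.
- red_jar: Bystander: white jar with red lid, 60 mm diameter, 70 mm tall, loose; origin at the centre of its underside.
Things that resemble listed ones, but are neither listed nor needed, are in the scene too. Leave any red or yellow look-alike of the rest alone. Of the things that look like the filter, the larger one is meant.

How it is judged:
By the outcome, as a careful person would: the job done as asked, in the order asked, and still so for the second after the job is handed in, with the robot touching nothing.
It also fails if it takes over 72 s, if anything falls off the work surface, if the arm or the gripper's body presses on something with over 40 N, if the wrist force passes 120 N, or if a joint passes its speed limit or range.

## Working session

There is one attempt and no reset: what is moved stays moved. The work goes in short steps, Python scripts to look and compute and a tool call to move; the robot and the scene stay as the last step left them, time stands still between calls to the robot, and variables do not carry over. Pictures are saved under pics/ and viewed, at most 10 in all, crops included, and the job is handed in when it is done.

Besides the shell and the picture viewer there is one more tool, called after "Request:" by a JSON object that holds its "op" and its "data", one argument or row to a line. carry_out: Moves the arm, as the interface text tells. Its arguments: {"type":"object","properties":{"series":{"type":"string"},"hand":{"type":"number"},"squeeze":{"type":"number"}},"required":["series"]}

```bash
mkdir -p pics
cat > h.py <<'E'
import numpy as np, cv2
from cell import status, capture, calibration, arm
def snap(n):
    p,d=capture(n); np.savez('%s.npz'%n,p=p,d=d); return p,d
def load(n):
    z=np.load('%s.npz'%n); return z['p'],z['d']
def ray(n,u,v):
    c=calibration(n); T=np.linalg.inv(c['camera_from_world'])
    d=np.array([(u-c['cx'])/c['fx'],-(v-c['cy'])/c['fy'],-1.])
    return T[:3,3],T[:3,:3]@d
def atz(n,u,v,z):
    o,d=ray(n,u,v); return o+d*(z-o[2])/d[2]
def atd(n,u,v,dep):
    o,d=ray(n,u,v); return o+d*dep
def proj(n,P):
    c=calibration(n); q=c['camera_from_world']@np.r_[P,1]
    return np.array([c['cx']+c['fx']*q[0]/-q[2], c['cy']-c['fy']*q[1]/-q[2]])
def cloud(n,d):
    v,u=np.mgrid[:400,:640]; c=calibration(n); T=np.linalg.inv(c['camera_from_world'])
    P=np.stack([(u-c['cx'])/c['fx']*d,-(v-c['cy'])/c['fy']*d,-d],-1)
    return P@T[:3,:3].T+T[:3,3]
def png(n,im): cv2.imwrite('pics/'+n,im[...,::-1])
E
python3 - <<'E'
from h import *
for n in('scene','top'):
    p,d=snap(n); png(n+'0.png',p); c=calibration(n); print({k:c[k] for k in c if k!='camera_from_world'}); T=np.linalg.inv(c['camera_from_world']);print(T.round(3), d.min(),d.max())
s=status.state(); print(s)
E
```

```text
{'fx': 398.03452920249947, 'fy': 398.03452920249947, 'cx': 322.14795732215157, 'cy': 196.709000042854}
[[-0.817 -0.473  0.329  0.925]
 [ 0.576 -0.675  0.461  0.559]
 [ 0.003  0.566  0.824  1.032]
 [ 0.     0.     0.     1.   ]] 0.0 3.3132668
{'fx': 399.6746803566379, 'fy': 399.6746803566379, 'cx': 318.6640383410863, 'cy': 201.2204597715617}
[[ 0.015  0.989 -0.144  0.424]
 [-1.     0.017  0.014  0.038]
 [ 0.017  0.144  0.989  1.149]
 [ 0.     0.     0.     1.   ]] 0.0 2.1004453
{'t': 0.1, 'joints': array([-1.47310234e+00,  2.45722479e-01,  1.55887013e+00, -2.57988846e-05,
        1.33873200e+00, -1.74129983e-01]), 'qd': array([ 6.34451192e-05, -7.34924588e-04, -1.52620440e-03,  1.41378165e-04,
       -1.53845054e-03,  1.95818346e-03]), 'joint_efforts': array([-7.28291479e-05, -4.16911447e+01, -3.15526092e+01,  6.85568014e-02,
        3.09468142e-02, -6.61339868e-05]), 'tcp_pos': array([ 0.17443689, -0.62552725,  0.16758135]), 'ee_rot': array([ 9.90777400e-01,  1.35496841e-01,  2.05461301e-05, -8.65829333e-04]), 'contact_force': array([ 0.35533268, -0.20583476,  0.47010779]), 'moment': array([ 0.03317331,  0.04550771, -0.00157629]), 'grip_force': 0.0, 'finger_gap': 0.9985697809390138}
```

View pics/scene0.png

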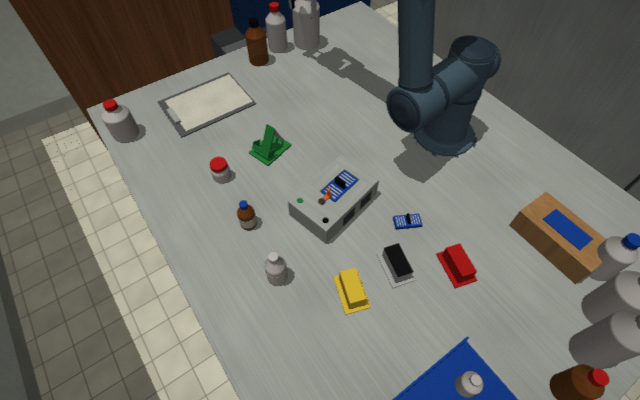

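View pics/top0.png

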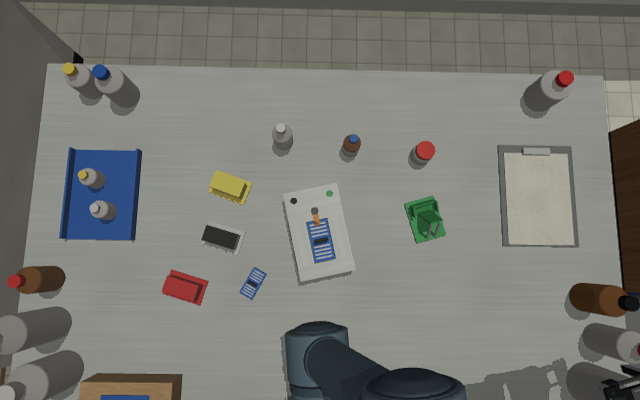

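The scene view shows the cleaner at (335,200), with the filter at (340,185) and the orange tab at (326,197). The green rack is at (270,145) and the black-topped rest at (398,262). In the top view these are at filter (320,241), tab (315,215), rack (425,220) and rest (222,237).

Candidates (top view):
- **Filter:** the one in the cleaner at (320,241) or the small loose one at (253,283). The larger one, in the recess, is meant.
- **Rest:** black (222,237), yellow (230,186) or red (186,287). The black rubber-topped one is meant.

```bash
cat > m1.py <<'E'
from h import *
T,dT=load('top'); S,dS=load('scene')
def crop(p,x,y,w,h,k): return cv2.resize(p[y:y+h,x:x+w],(w*k,h*k),interpolation=cv2.INTER_CUBIC)
a=crop(T,190,170,130,100,3);b=crop(T,280,180,130,100,3);c=crop(T,380,170,130,100,3)[:, :390]
d=crop(S,230,110,130,100,3);e=crop(S,270,150,130,100,3);
png('crop1.png',np.vstack([np.hstack([a,b]),np.hstack([d,e])]))
def seg(p,box,f):
    x,y,w,h=box; hsv=cv2.cvtColor(p,cv2.COLOR_RGB2HSV).astype(int); m=np.zeros(p.shape[:2],np.uint8)
    m[y:y+h,x:x+w]=f(hsv[...,0],hsv[...,1],hsv[...,2])[y:y+h,x:x+w]*255
    cs,_=cv2.findContours(m,cv2.RETR_EXTERNAL,cv2.CHAIN_APPROX_NONE); c=max(cs,key=cv2.contourArea); o=np.zeros_like(m); cv2.drawContours(o,[c],-1,255,-1)
    return c[:,0],o
def rect(n,c,z):
    P=np.array([atz(n,u,v,z)[:2] for u,v in c],np.float32); return cv2.minAreaRect(P*1000)
blue=lambda h,s,v:(h>100)&(h<130)&(s>110)
black=lambda h,s,v:(v<60)
org=lambda h,s,v:(h>3)&(h<18)&(s>130)&(v>110)
grn=lambda h,s,v:(h>55)&(h<90)&(s>90)
cT=cloud('top',dT); cS=cloud('scene',dS)
if __name__=='__main__':
    for nm,p,C,bf,br,bo,bg in(('top',T,cT,(300,205,45,65),(195,220,55,35),(300,200,30,40),(395,190,60,60)),('scene',S,cS,(315,165,50,45),(375,238,45,50),(310,180,35,30),(240,115,60,55))):
        for lab,box,f,z in(('filter',bf,blue,.075),('rest',br,black,.05),('tab',bo,org,.081),('rack',bg,grn,.008)):
            c,m=seg(p,box,f); r=rect(nm,c,z); Z=C[m>0]; Z=Z[np.isfinite(Z).all(1)]
            print(nm,lab,len(c),np.round(c.mean(0)),'rect',np.round(r[0],1),np.round(r[1],1),round(r[2],1),'cloud med',np.median(Z,0).round(4),'zpct',np.percentile(Z[:,2],[5,25,75,95]).round(3))
E
python3 m1.py
```

```text
top filter 175 [319. 235.] rect [475.3  16.1] [108.9  55.3] 12.7 cloud med [0.4675 0.0144 0.0754] zpct [0.072 0.074 0.077 0.102]
top rest 89 [220. 237.] rect [481.1 291.5] [89.5 41.1] 74.3 cloud med [0.4806 0.2909 0.0503] zpct [0.047 0.049 0.052 0.054]
top tab 27 [316. 219.] rect [529.6  28.8] [27.5 11.1] 13.3 cloud med [0.5283 0.0291 0.0823] zpct [0.077 0.08  0.105 0.108]
top rack 133 [425. 219.] rect [ 543.9 -286. ] [117.4  92.3] 16.5 cloud med [ 0.5395 -0.2787  0.0118] zpct [0.005 0.008 0.037 0.085]
scene filter 168 [339. 186.] rect [477.5  18. ] [109.7  56.3] 12.8 cloud med [0.4786 0.0199 0.0734] zpct [0.07  0.072 0.075 0.077]
scene rest 84 [398. 260.] rect [485.2 294.8] [90.8 45.5] 74.7 cloud med [0.4848 0.2954 0.0478] zpct [0.042 0.046 0.049 0.051]
scene tab 30 [327. 194.] rect [528.7  27.8] [42.  18.4] 27.6 cloud med [0.5306 0.0301 0.0797] zpct [0.075 0.078 0.089 0.105]
scene rack 109 [268. 145.] rect [ 543.9 -302.2] [137.7 130.9] 16.2 cloud med [ 0.5547 -0.2752  0.0139] zpct [0.003 0.006 0.038 0.084]
```

View pics/crop1.png

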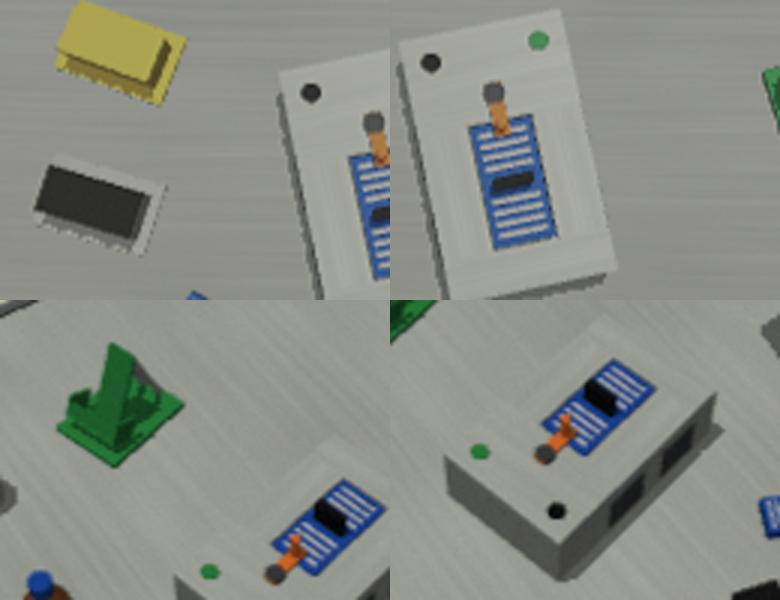

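The enlarged crop confirms the black-topped rest, and the larger filter in the recess with the tab over its upper end. Next I need the rack's facing, the knob and the fin.

```bash
cat > m2.py <<'E'
from m1 import *
for nm,p,C,b in(('top',T,cT,(395,190,60,60)),('scene',S,cS,(240,115,60,55))):
    c,m=seg(p,b,grn); Z=C[m>0]; hi=Z[Z[:,2]>.06]
    th=np.radians(16.5); R=np.array([[np.cos(th),np.sin(th)],[-np.sin(th),np.cos(th)]])
    L=np.c_[(Z[:,:2]-[.544,-.286])@R.T*1000, Z[:,2]*1000]
    for lo,h in((0,12),(15,30),(30,50),(50,70),(70,90),(90,130)):
        q=L[(L[:,2]>lo)&(L[:,2]<h)]
        if len(q): print(nm,lo,len(q),'x',np.percentile(q[:,0],[3,50,97]).round(0),'y',np.percentile(q[:,1],[3,50,97]).round(0))
    # base edges: rays on 8mm plane for pixels with low z
    lowm=((m>0)&(C[...,2]<.016)); v,u=np.nonzero(lowm); P=np.array([atz(nm,a,b_,.008)[:2] for a,b_ in zip(u,v)],np.float32)
    print(nm,'base',cv2.minAreaRect(P*1000))
# knob top: dark grey blob near tab; fin
for nm,p,C,b,z in(('top',T,cT,(305,203,18,14),.1065),('scene',S,cS,(312,192,18,16),.1065)):
    x,y,w,h=b; Z=C[y:y+h,x:x+w].reshape(-1,3); k=Z[:,2]>.09; print(nm,'raised',k.sum(),Z[k].mean(0).round(4) if k.any() else '', np.sort(Z[:,2])[-6:].round(3))
    v,u=np.mgrid[y:y+h,x:x+w]; k2=(C[y:y+h,x:x+w,2]>.099); print('  px',u[k2].mean() if k2.any() else '',v[k2].mean() if k2.any() else '', 'ray', atz(nm,u[k2].mean(),v[k2].mean(),z).round(4) if k2.any() else '')
for nm,C,(x,y,w,h) in(('top',cT,(300,210,45,60)),('scene',cS,(325,165,35,30))):
    Z=C[y:y+h,x:x+w].reshape(-1,3); k=(Z[:,2]>.094)&(np.hypot(Z[:,0]-.477,Z[:,1]-.017)<.03)
    print(nm,'fin',Z[k].mean(0).round(4),np.percentile(Z[k][:,2],[50,95]).round(3))
th=np.radians(12.7);print('pivot pred',[.4765+.081*np.cos(th),.017+.081*np.sin(th)])
E
python3 m2.py
```

```text
top 0 636 x [-57. -19.  57.] y [-40.  18.  45.]
top 15 200 x [-51.  29.  48.] y [-31.   1.  38.]
top 30 192 x [-44.  26.  45.] y [-32.   2.  38.]
top 50 68 x [-38.  -1.   6.] y [-15.   4.  19.]
top 70 75 x [-29. -10.  -3.] y [-15.   3.  19.]
top 90 41 x [-20. -16. -12.] y [-15.   3.  19.]
top base ((543.2973022460938, -284.0909423828125), (117.28679656982422, 88.30998992919922), 16.557388305664062)
scene 0 398 x [-52.  -1.  60.] y [-36.  20.  46.]
scene 15 118 x [14. 28. 50.] y [-32.   7.  38.]
scene 30 153 x [ 7. 32. 47.] y [-32.   2.  38.]
scene 50 56 x [-3.  2.  8.] y [-16.   3.  20.]
scene 70 56 x [-14.  -7.  -2.] y [-17.   1.  20.]
scene 90 22 x [-16. -13.  -9.] y [-14.   3.  17.]
scene base ((549.40576171875, -287.7748107910156), (119.86417388916016, 106.0058822631836), 16.623031616210938)
top raised 1 [0.4237 0.0382 1.1489] [0.084 0.084 0.085 0.085 0.085 1.149]
  px 319.0 215.0 ray [0.5388 0.0216 0.1065]
scene raised 3 [0.5279 0.0299 0.0942] [0.087 0.089 0.089 0.092 0.093 0.097]
  px   ray 
top fin [0.4739 0.0167 0.1029] [0.103 0.106]
scene fin [0.4763 0.0183 0.0999] [0.101 0.103]
pivot pred [np.float64(0.5555182980596144), np.float64(0.03480754255257984)]
```

The rack's back leans toward the robot, so its open front faces +x, heading 16.5°. Next I write a move planner and measure the knob.

```bash
cat > plan.py <<'E'
from h import *
from scipy.spatial.transform import Rotation as Ro
def down(psi):
    c,s=np.cos(np.radians(psi)),np.sin(np.radians(psi)); return np.array([[c,s,0],[s,-c,0],[0,0,-1.]])
def fmt(d,w,n): print(n,'rows of:',*(np.round(d*100,2)),*(np.round(w,4)))
def plan(P,R,n=None,src=None):
    s=status.state(); p0,R0=(s['tcp_pos'],Ro.from_quat(s['ee_rot']).as_matrix()) if src is None else src
    w=Ro.from_matrix(R0.T@R).as_rotvec(); D=R0.T@(np.asarray(P)-p0)
    if n is None: n=int(max(np.ceil(np.linalg.norm(D)/.040),np.ceil(np.degrees(np.linalg.norm(w))/7.0),1))
    r=Ro.from_rotvec(w/n).as_matrix(); A=sum(np.linalg.matrix_power(r,k) for k in range(n)); fmt(np.linalg.solve(A,D),w/n,n)
def show(): 
    s=status.state(); R=Ro.from_quat(s['ee_rot']).as_matrix(); print('t',round(s['t'],2),'tcp',s['tcp_pos'].round(4),'x head',np.degrees(np.arctan2(R[1,0],R[0,0])).round(2),'z',R[:,2].round(3),'F',s['contact_force'].round(1),'gap',round(s['finger_gap']*94,1),'J',s['joints'].round(2))
E
python3 - <<'E'
from m1 import *; from plan import *
for nm,p,C,b in(('top',T,cT,(300,200,30,40)),('scene',S,cS,(310,180,35,30))):
    c,m=seg(p,b,org); k=(m>0); Z=C[k]; 
    v,u=np.nonzero(k&(C[...,2]>.094)); print(nm,len(u),u.mean(),v.mean(),C[v,u].mean(0).round(4), atz(nm,u.mean(),v.mean(),.1005).round(4))
    lo=Z[Z[:,2]<.088]; print(' blade',lo.mean(0).round(4),np.degrees(np.arctan2(*(lo.mean(0)-[.5555,.0348,0])[1::-1])))
show(); plan([.526,.029,.165],down(12.7))
E
```

```text
top 13 316.61538461538464 220.6153846153846 [0.524  0.0276 0.1067] [0.5245 0.0276 0.1005]
 blade [0.5319 0.0291 0.081 ] -166.41721711554678
scene 11 328.0 190.0 [0.5275 0.0291 0.1029] [0.5264 0.0277 0.1005]
 blade [0.5345 0.0304 0.0788] -168.2309398879148
t 0.1 tcp [ 0.1744 -0.6255  0.1676] x head 15.57 z [-0.     0.002 -1.   ] F [ 0.4 -0.2  0.5] gap 93.9 J [-1.47  0.25  1.56 -0.    1.34 -0.17]
19 rows of: 2.64 -2.89 0.02 -0.0001 -0.0 0.0026
```

Request:
{"op": "carry_out", "data": {
  "series": "2.6 -2.9 0 0 0 0;2.6 -2.9 0 0 0 0;2.6 -2.9 0 0 0 0;2.6 -2.9 0 0 0 0;2.6 -2.9 0 0 0 0;2.6 -2.9 0 0 0 0;2.6 -2.9 0 0 0 0;2.6 -2.9 0 0 0 0",
  "hand": 2.6
}}

```text
t: 0.77
tcp_pos: [0.3129, -0.3448, 0.1681]
ee_rot: [0.991, 0.135, -0.0, -0.0]
contact_force: [-0.1, 0.0, -0.2]
finger_gap: 0.47
grip_force: 0.0
```

Request:
{"op": "carry_out", "data": {
  "series": "2.6 -2.9 0 0 0 0;2.6 -2.9 0 0 0 0;2.6 -2.9 0 0 0 0;2.6 -2.9 0 0 0 0;2.6 -2.9 0 0 0 0.01;2.6 -2.9 0 0 0 0.01;2.6 -2.9 0 0 0 0.01;0 0 0 0 0 0"
}}

```text
t: 1.43
tcp_pos: [0.4358, -0.0976, 0.1683]
ee_rot: [0.992, 0.124, 0.0, -0.001]
contact_force: [0.6, -0.3, -0.3]
finger_gap: 0.277
grip_force: 0.0
```

Run:
```python
from plan import *
show(); plan([.526,.028,.165],down(12.7))
```

```text
t 1.43 tcp [ 0.4358 -0.0976  0.1683] x head 14.28 z [ 0.     0.002 -1.   ] F [ 0.6 -0.3 -0.3] gap 26.0 J [-0.48 -0.26  2.06  0.    1.34  0.84]
4 rows of: 2.93 -2.52 0.09 -0.0005 -0.0002 0.0069
```

Request:
{"op": "carry_out", "data": {
  "series": "2.9 -2.5 0 0 0 0.007;2.9 -2.5 0 0 0 0.007;2.9 -2.5 0 0 0 0.007;2.9 -2.5 0 0 0 0.007;0 0 0 0 0 0;0 0 0 0 0 0"
}}

```text
t: 1.93
tcp_pos: [0.5244, 0.0219, 0.1678]
ee_rot: [0.994, 0.108, -0.001, -0.0]
contact_force: [-0.0, 0.4, 0.4]
finger_gap: 0.276
grip_force: 0.0
```

Run:
```python
from plan import *
show(); plan([.526,.028,.088],down(12.7))
p,d=snap('scene'); png('knob.png',cv2.resize(p[140:240,270:400],(780,600),interpolation=cv2.INTER_CUBIC))
```

```text
t 1.93 tcp [0.5244 0.0219 0.1678] x head 12.41 z [-0.002 -0.    -1.   ] F [-0.   0.4  0.4] gap 25.9 J [-0.17 -0.05  1.88 -0.    1.32  1.18]
3 rows of: 0.1 -0.19 2.66 -0.0001 0.0005 -0.0017
```

View pics/knob.png

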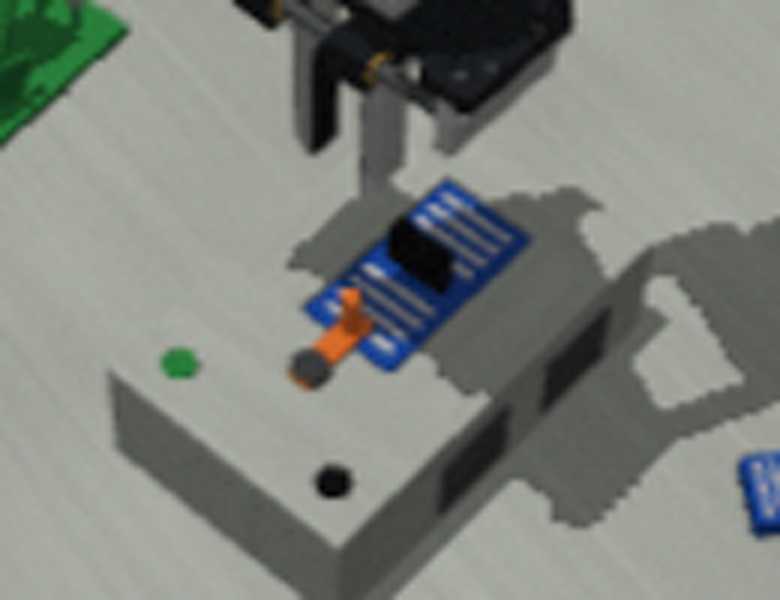

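The fingers are above the cleaner. The orange knob is upright at crop (352,305), about scene px (329,191), as measured. Now I descend around it.

Request:
{"op": "carry_out", "data": {
  "series": "0.1 -0.6 0 0 0 0;0 0 2.6 0 0 0;0 0 2.6 0 0 0;0 0 2.6 0 0 0;0 0 0.1 0 0 0;0 0 0 0 0 0"
}}

```text
t: 2.48
tcp_pos: [0.5226, 0.0264, 0.0886]
ee_rot: [0.994, 0.106, -0.002, -0.0]
contact_force: [0.9, -0.7, -0.5]
finger_gap: 0.279
grip_force: 0.0
```

Request:
{"op": "carry_out", "data": {
  "series": "0 0 0 0 0 0;0 0 0 0 0 0;0 0 0 0 0 0;0 0 0 0 0 0",
  "hand": 0.6,
  "squeeze": 4
}}

```text
t: 2.82
tcp_pos: [0.5251, 0.0268, 0.091]
ee_rot: [0.994, 0.107, 0.001, 0.0]
contact_force: [0.6, -0.2, -0.2]
finger_gap: 0.071
grip_force: 0.0
```

Run:
```python
from plan import *
show()
s=status.state();p=s['tcp_pos']; R=Ro.from_quat(s['ee_rot']).as_matrix()
pv=np.array([.5555,.0348,p[2]]); print('pivot in tool', R.T@(pv-p)*100)
# rotate about pivot CCW 85deg
r=pv-p; a=np.radians(85); Rz=Ro.from_rotvec([0,0,a]).as_matrix(); plan(pv-Rz@r,Rz@R,13)
```

```text
t 2.82 tcp [0.5251 0.0268 0.091 ] x head 12.24 z [ 0.003 -0.    -1.   ] F [ 0.6 -0.2 -0.2] gap 6.7 J [-0.16  0.04  1.94 -0.    1.16  1.19]
pivot in tool [ 3.13687456 -0.13482702  0.00742716]
13 rows of: 0.04 0.36 0.0 0.0003 0.0001 -0.1141
```

The gap closed below 10 mm, so the knob isn't between the pads. I'll take a look.

Run:
```python
from h import *
p,d=snap('scene'); q,e=snap('top')
a=cv2.resize(p[140:220,290:370],(400,400),interpolation=cv2.INTER_CUBIC); b=cv2.resize(q[190:270,280:360],(400,400),interpolation=cv2.INTER_CUBIC)
png('knob2.png',np.hstack([a,b]))
```

```text
(no output)
```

View pics/knob2.png

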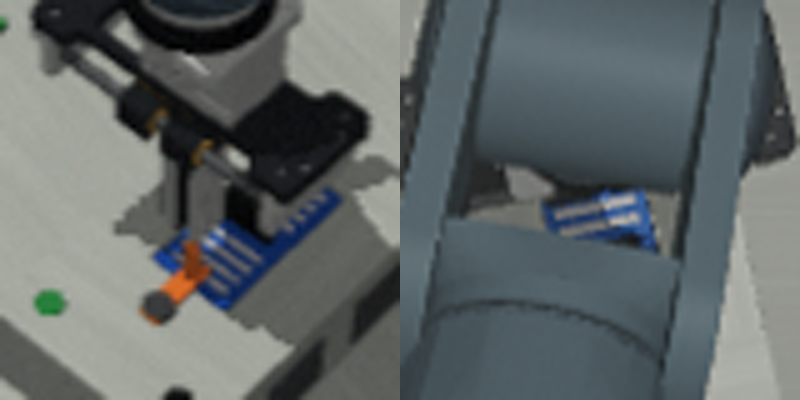

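Run:
```python
from plan import *
p,d=load('scene'); C=cloud('scene',d); show()
P=status.state()['tcp_pos']
print('proj tcp',proj('scene',P), 'tcp+2.5cm',proj('scene',P+[0,0,.025]),'knobtop meas',proj('scene',np.array([.526,.028,.1065])))
x,y=318,172
for v in range(172,200,2): print(v,[ '%d/%d/%d'%tuple(C[v,u]*1000) for u in range(320,346,3)])
```

```text
t 2.92 tcp [0.5247 0.027  0.0904] x head 12.25 z [ 0.001 -0.    -1.   ] F [1.  0.1 0.1] gap 6.0 J [-0.16  0.04  1.94  0.    1.16  1.19]
proj tcp [328.28874311 191.57036105] tcp+2.5cm [328.43021228 186.49697539] knobtop meas [328.20959418 188.76978823]
172 ['460/-106/-4', '537/17/181', '554/54/233', '549/61/236', '544/66/238', '539/72/241', '451/-24/74', '541/98/268', '533/100/265']
174 ['499/-50/72', '539/19/176', '533/25/178', '532/38/190', '526/43/192', '541/75/237', '537/82/241', '544/102/267', '538/106/267']
176 ['503/-44/72', '537/17/163', '532/24/167', '532/38/182', '527/45/186', '513/40/170', '539/85/238', '543/101/257', '539/108/263']
178 ['509/-35/76', '537/17/154', '532/25/160', '531/37/172', '526/44/175', '483/3/99', '478/10/102', '538/95/239', '542/111/260']
180 ['514/-29/76', '536/17/145', '532/24/149', '532/39/165', '525/43/164', '483/3/89', '480/14/98', '475/22/103', '541/112/252']
182 ['516/-26/72', '537/18/137', '531/24/139', '533/40/158', '525/44/156', '482/2/77', '480/14/88', '476/23/95', '541/112/243']
184 ['520/-20/71', '514/-14/72', '532/25/132', '532/39/147', '
[... 221 characters left out ...]
', '515/3/74', '522/26/105', '500/12/71', '494/20/76', '486/24/74', '479/29/75', '471/33/72']
190 ['534/0/74', '526/3/72', '518/7/71', '525/31/104', '504/17/70', '497/23/73', '491/30/75', '483/34/73', '475/39/72']
192 ['537/3/71', '532/11/76', '523/13/71', '524/30/92', '508/24/72', '501/29/72', '495/36/75', '487/39/72', '478/43/69']
194 ['542/11/74', '533/13/69', '529/22/76', '525/31/84', '513/29/71', '505/34/71', '497/38/69', '492/46/74', '484/50/73']
196 ['546/16/73', '539/21/73', '534/29/79', '527/34/78', '516/35/71', '510/41/73', '502/45/71', '495/51/72', '489/56/73']
198 ['552/25/78', '545/30/78', '537/33/76', '529/37/74', '521/42/72', '515/47/74', '507/52/74', '500/57/74', '493/62/74']
```

Run:
```python
from plan import *
P=np.array([.5244,.0219,.1678]);R=down(12.4)
for dz in(0,.04):
  for y in(-.025,-.013,.013,.025): print(dz,y,((proj('scene',P+R@[.008,y,0]+[0,0,dz])-[270,140])*6).round())
s0,d=snap('scene'); s=status.state(); print(s['t'],s['tcp_pos'],s['joints']); C=cloud('scene',d); print(C[182:192:2,323:333:3].round(3).tolist())
```

```text
0 -0.025 [376. 244.]
0 -0.013 [356. 230.]
0 0.013 [314. 199.]
0 0.025 [294. 185.]
0.04 -0.025 [378. 189.]
0.04 -0.013 [358. 175.]
0.04 0.013 [314. 143.]
0.04 0.025 [294. 129.]
2.9667 [0.52451133 0.02704247 0.09015012] [-1.64545563e-01  3.93500066e-02  1.93831487e+00 -1.96443080e-05
  1.16293674e+00  1.19237052e+00]
[[[0.537, 0.017, 0.135], [0.533, 0.026, 0.142], [0.534, 0.041, 0.159], [0.525, 0.043, 0.155]], [[0.515, -0.014, 0.074], [0.534, 0.027, 0.135], [0.532, 0.039, 0.147], [0.525, 0.044, 0.146]], [[0.516, -0.011, 0.069], [0.511, -0.004, 0.072], [0.532, 0.04, 0.138], [0.524, 0.042, 0.134]], [[0.521, -0.005, 0.069], [0.515, 0.002, 0.072], [0.523, 0.028, 0.107], [0.501, 0.013, 0.073]], [[0.526, 0.003, 0.072], [0.521, 0.01, 0.076], [0.527, 0.033, 0.107], [0.505, 0.019, 0.074]]]
```

The camera shows the fingertips at z≈0.13 while the state says 0.09. So the fingers really end about 40 mm short of the reported TCP, and they closed above the knob. I'll descend carefully in stages, watching the force, to test this.

Request:
{"op": "carry_out", "data": {
  "series": "0 0 0 0 0 0;0 0 0 0 0 0;0 0 0 0 0 0;0 0 0.5 0 0 0;0 0 0.5 0 0 0;0 0 0.4 0 0 0;0 0 0 0 0 0",
  "hand": 2.6
}}

```text
t: 3.55
tcp_pos: [0.5231, 0.0272, 0.0741]
ee_rot: [0.994, 0.107, -0.001, -0.0]
contact_force: [-0.0, 0.3, 0.5]
finger_gap: 0.278
grip_force: 0.0
```

Request:
{"op": "carry_out", "data": {
  "series": "0 0 0.4 0 0 0;0 0 0.4 0 0 0;0 0 0 0 0 0;0 0 0 0 0 0"
}}

```text
t: 3.88
tcp_pos: [0.5239, 0.0271, 0.0672]
ee_rot: [0.994, 0.107, -0.0, -0.0]
contact_force: [0.5, 0.4, -0.3]
finger_gap: 0.275
grip_force: 0.0
```

Run:
```python
from plan import *
show(); p,d=snap('scene'); C=cloud('scene',d)
P=status.state()['tcp_pos']
Z=C[165:200,310:350].reshape(-1,3); R=down(12.3); L=(Z-P)@R
for lo,hi in((-.03,-.012),(.012,.03)):
    k=(abs(L[:,0])<.013)&(L[:,1]>lo)&(L[:,1]<hi)&(L[:,2]<.0)&(Z[:,2]>.085); q=Z[k]; print(len(q),np.sort(q[:,2])[:8].round(3), q.mean(0).round(3))
```

```text
t 3.88 tcp [0.5239 0.0271 0.0672] x head 12.25 z [-0.001  0.    -1.   ] F [ 0.5  0.4 -0.3] gap 25.9 J [-0.16  0.07  1.95 -0.    1.12  1.19]
87 [0.108 0.11  0.111 0.113 0.113 0.113 0.114 0.115] [0.524 0.051 0.141]
110 [0.102 0.102 0.103 0.103 0.103 0.108 0.108 0.109] [0.534 0.013 0.145]
```

Confirmed: the reading is 0.067, below the cleaner's 0.075 top, with no contact, and the fingertips are visible at about 0.105. Tip offset is about 37 mm. I continue down around the knob.

Request:
{"op": "carry_out", "data": {
  "series": "0 0 0.6 0 0 0;0 0 0.6 0 0 0;0 0 0.3 0 0 0;0 0 0 0 0 0;0 0 0 0 0 0"
}}

```text
t: 4.35
tcp_pos: [0.5238, 0.0271, 0.0521]
ee_rot: [0.994, 0.107, -0.0, -0.0]
contact_force: [-1.2, -0.8, -0.2]
finger_gap: 0.276
grip_force: 0.0
```

Request:
{"op": "carry_out", "data": {
  "series": "0 0 0 0 0 0;0 0 0 0 0 0;0 0 0 0 0 0;0 0 0 0 0 0",
  "hand": 0.6,
  "squeeze": 4
}}

```text
t: 4.68
tcp_pos: [0.5243, 0.027, 0.0528]
ee_rot: [0.994, 0.107, 0.0, 0.0]
contact_force: [-0.6, -0.5, 0.9]
finger_gap: 0.104
grip_force: 4.0
```

Run:
```python
from plan import *
show()
```

```text
t 4.68 tcp [0.5243 0.027  0.0528] x head 12.25 z [ 0. -0. -1.] F [-0.6 -0.5  0.9] gap 9.8 J [-0.16  0.09  1.96 -0.    1.09  1.19]
```

Knob gripped (gap 9.8 mm). Now I turn it 85° counterclockwise about the pivot.

Request:
{"op": "carry_out", "data": {
  "series": "0.04 0.36 0 0 0 -0.114;0.04 0.36 0 0 0 -0.114;0.04 0.36 0 0 0 -0.114;0.04 0.36 0 0 0 -0.114;0.04 0.36 0 0 0 -0.114;0.04 0.36 0 0 0 -0.114;0.04 0.36 0 0 0 -0.114;0 0 0 0 0 0"
}}

```text
t: 5.35
tcp_pos: [0.5397, 0.0074, 0.0528]
ee_rot: [0.874, 0.485, -0.0, 0.0]
contact_force: [0.3, -1.1, 0.6]
finger_gap: 0.103
grip_force: 4.0
```

Request:
{"op": "carry_out", "data": {
  "series": "0.04 0.36 0 0 0 -0.114;0.04 0.36 0 0 0 -0.114;0.04 0.36 0 0 0 -0.114;0.04 0.36 0 0 0 -0.114;0.04 0.36 0 0 0 -0.114;0.04 0.36 0 0 0 -0.114;0 0 0 0 0 0;0 0 0 0 0 0"
}}

```text
t: 6.02
tcp_pos: [0.5605, 0.0049, 0.0527]
ee_rot: [0.663, 0.748, 0.001, -0.0]
contact_force: [-0.1, 3.1, 0.6]
finger_gap: 0.103
grip_force: 4.0
```

Request:
{"op": "carry_out", "data": {
  "series": "0 0 0 0 0 0;0 0 0 0 0 0;0 0 0 0 0 0;0 0 -2.5 0 0 0;0 0 -3 0 0 0;0 0 -3 0 0 0;0 0 -1 0 0 0;0 0 0 0 0 0",
  "hand": 3.4
}}

```text
t: 6.68
tcp_pos: [0.5627, 0.0035, 0.1509]
ee_rot: [0.662, 0.75, 0.002, 0.003]
contact_force: [1.0, 0.2, 0.2]
finger_gap: 0.36
grip_force: 0.0
```

Run:
```python
from m1 import seg,org
from plan import *
show(); p,d=snap('scene'); C=cloud('scene',d)
c,m=seg(p,(300,175,50,40),org); k=m>0; print('tab',C[k].mean(0).round(3), np.nonzero(k)[1].mean(),np.nonzero(k)[0].mean())
v=C[k].mean(0)-[.5555,.0348,0]; print('angle', (np.degrees(np.arctan2(v[1],v[0]))-192.7)%360)
plan([.4765,.017,.145],down(102.7))
```

```text
t 6.68 tcp [0.5627 0.0035 0.1509] x head 97.11 z [ 0.007 -0.002 -1.   ] F [1.  0.2 0.2] gap 33.8 J [-0.2   0.05  1.8  -0.    1.28 -0.32]
tab [0.563 0.01  0.085] 314.2291666666667 195.04166666666666
angle 93.92057625072357
3 rows of: 0.87 -2.72 0.1 0.0007 0.0004 -0.0325
```

Request:
{"op": "carry_out", "data": {
  "series": "0.9 -2.7 0 0 0 -0.033;0.9 -2.7 0 0 0 -0.033;0.9 -2.7 0 0 0 -0.033;0 0 0 0 0 0;0 0 0 0 0 0"
}}

```text
t: 7.15
tcp_pos: [0.4741, 0.0185, 0.1451]
ee_rot: [0.624, 0.782, -0.001, -0.002]
contact_force: [-0.4, 0.2, 0.4]
finger_gap: 0.362
grip_force: 0.0
```

Run:
```python
from plan import *
show(); plan([.4765,.017,.044],down(102.7)); p,d=snap('scene'); C=cloud('scene',d)
P=status.state()['tcp_pos'];L=(C-P)@down(102.5)
for s in(1,-1):
    k=(abs(L[...,0])<.02)&(s*L[...,1]>.012)&(s*L[...,1]<.035)&(C[...,2]>.12)&(L[...,2]>-.08); print(k.sum(),np.percentile(L[k],[2,50,98],axis=0).round(3).tolist())
```

```text
t 7.15 tcp [0.4741 0.0185 0.1451] x head 102.8 z [-0.004  0.001 -1.   ] F [-0.4  0.2  0.4] gap 34.0 J [-0.2  -0.15  2.01 -0.    1.28 -0.42]
3 rows of: -0.07 0.08 3.37 -0.0011 -0.0005 0.0006
64 [[-0.006, 0.019, -0.08], [0.008, 0.028, -0.059], [0.012, 0.031, -0.04]]
75 [[-0.007, -0.028, -0.077], [0.007, -0.018, -0.055], [0.011, -0.016, -0.034]]
```

Request:
{"op": "carry_out", "data": {
  "series": "0 0.1 3.3 0 0 0;0 0 3.3 0 0 0;0 0 2.5 0 0 0;0 0 0.9 0 0 0;0 0 0 0 0 0"
}}

```text
t: 7.62
tcp_pos: [0.4754, 0.0185, 0.0446]
ee_rot: [0.624, 0.782, -0.001, -0.003]
contact_force: [-0.3, -0.1, -0.5]
finger_gap: 0.362
grip_force: 0.0
```

Request:
{"op": "carry_out", "data": {
  "series": "0 0 0 0 0 0;0 0 0 0 0 0;0 0 0 0 0 0;0 0 0 0 0 0;0 0 0 0 0 0;0 0 0 0 0 0",
  "hand": 0.4,
  "squeeze": 25
}}

```text
t: 8.12
tcp_pos: [0.4751, 0.0173, 0.0488]
ee_rot: [0.623, 0.782, -0.003, -0.002]
contact_force: [-11.5, -4.4, 11.0]
finger_gap: 0.105
grip_force: 25.0
```

Run:
```python
from plan import *
show()
```

```text
t 8.12 tcp [0.4751 0.0173 0.0488] x head 102.91 z [-0.006 -0.002 -1.   ] F [-11.5  -4.4  11. ] gap 9.8 J [-0.2  -0.01  2.08 -0.    1.08 -0.42]
```

Fin gripped (9.8 mm). There's a mild sideways load, so I ease -y slightly and lift straight out.

Request:
{"op": "carry_out", "data": {
  "series": "0 -0.1 -0.3 0 0 0;0 -0.05 -0.3 0 0 0;0 0 0 0 0 0;0 0 0 0 0 0"
}}

```text
t: 8.45
tcp_pos: [0.4751, 0.0179, 0.0538]
ee_rot: [0.624, 0.782, -0.001, -0.0]
contact_force: [-4.9, -2.3, 1.7]
finger_gap: 0.101
grip_force: 25.0
```

Request:
{"op": "carry_out", "data": {
  "series": "0 0 -0.8 0 0 0;0 0 -0.8 0 0 0;0 0 -1 0 0 0;0 0 -1.5 0 0 0;0 0 -1.5 0 0 0;0 0 -1.5 0 0 0;0 0 0 0 0 0;0 0 0 0 0 0"
}}

```text
t: 9.12
tcp_pos: [0.4774, 0.0178, 0.1263]
ee_rot: [0.624, 0.782, 0.001, 0.002]
contact_force: [-0.3, -0.5, -1.0]
finger_gap: 0.103
grip_force: 25.0
```

```bash
cat > bm.py <<'E'
from m1 import seg,blue,rect
from plan import *
E
python3 - <<'E'
from bm import *
show(); plan([.483,.2935,.14],down(164.3))
p,d=snap('scene'); C=cloud('scene',d); q,e=snap('top'); Q=cloud('top',e)
h=cv2.cvtColor(p,cv2.COLOR_RGB2HSV); 
for nm,pp,CC,b in(('scene',p,C,(300,140,80,60)),('top',q,Q,(290,200,60,80))):
    try:
        c,m=seg(pp,b,blue); k=m>0; print(nm,CC[k].mean(0).round(3),np.percentile(CC[k][:,2],[5,50,95]).round(3), rect(nm,c,np.median(CC[k][:,2])))
    except Exception as ex: print(nm,ex)
png('lift.png',np.hstack([cv2.resize(p[120:220,270:400],(390,300)),cv2.resize(q[180:280,260:390],(390,300))]))
E
```

```text
t 9.12 tcp [0.4774 0.0178 0.1263] x head 102.84 z [ 0.005 -0.001 -1.   ] F [-0.3 -0.5 -1. ] gap 9.7 J [-0.2  -0.13  2.03  0.    1.24 -0.42]
9 rows of: 2.41 2.12 -0.15 0.0003 0.0004 -0.1192
scene [0.495 0.029 0.149] [0.138 0.15  0.154] ((484.055908203125, 22.109893798828125), (115.61709594726562, 61.223045349121094), 12.49682903289795)
top max() iterable argument is empty
```

View pics/lift.png

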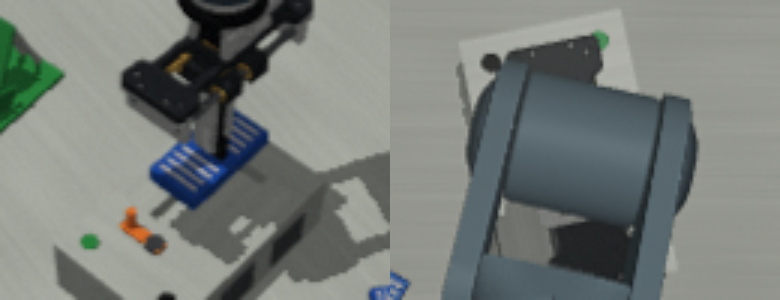

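The filter is lifted clear and held level: scene crop (210,160), px (340,173). The tab is swung aside at crop (135,230). Now over to the rest.

Request:
{"op": "carry_out", "data": {
  "series": "2.4 2.1 -0.1 0 0 -0.119;2.4 2.1 -0.1 0 0 -0.119;2.4 2.1 -0.1 0 0 -0.119;2.4 2.1 -0.1 0 0 -0.119;2.4 2.1 -0.1 0 0 -0.119;2.4 2.1 -0.1 0 0 -0.119;2.4 2.1 -0.1 0 0 -0.119;2.4 2.1 -0.1 0 0 -0.119"
}}

```text
t: 9.88
tcp_pos: [0.4943, 0.2644, 0.1312]
ee_rot: [0.193, 0.981, -0.0, -0.001]
contact_force: [-0.2, -0.1, -0.6]
finger_gap: 0.106
grip_force: 25.0
```

Request:
{"op": "carry_out", "data": {
  "series": "2.4 2.1 -0.1 0 0 -0.119;0 0 0 0 0 0;0 0 0 0 0 0"
}}

```text
t: 10.13
tcp_pos: [0.4796, 0.2925, 0.1323]
ee_rot: [0.136, 0.991, -0.001, -0.001]
contact_force: [0.2, 0.0, -2.0]
finger_gap: 0.105
grip_force: 25.0
```

Run:
```python
from plan import *
show(); plan([.483,.293,.055],down(164.3))
```

```text
t 10.13 tcp [0.4796 0.2925 0.1323] x head 164.31 z [-0.002 -0.001 -1.   ] F [ 0.2  0.  -2. ] gap 9.9 J [ 0.35  0.08  1.82 -0.    1.25 -0.95]
2 rows of: -0.16 0.07 3.86 -0.0006 -0.0007 0.0001
```

Request:
{"op": "carry_out", "data": {
  "series": "-0.2 0 2.5 0 0 0;0 0 2.5 0 0 0;0 0 1.8 0 0 0;0 0 0.7 0 0 0;0 0 0 0 0 0;0 0 0 0 0 0"
}}

```text
t: 10.63
tcp_pos: [0.4833, 0.2904, 0.0587]
ee_rot: [0.138, 0.99, -0.0, -0.0]
contact_force: [0.3, -1.3, -0.6]
finger_gap: 0.102
grip_force: 25.0
```

Request:
{"op": "carry_out", "data": {
  "series": "0 0 0.3 0 0 0;0 0 0.3 0 0 0;0 0 0 0 0 0;0 0 0 0 0 0"
}}

```text
t: 10.97
tcp_pos: [0.4831, 0.2911, 0.053]
ee_rot: [0.137, 0.991, 0.0, 0.0]
contact_force: [-0.1, 0.8, -1.4]
finger_gap: 0.104
grip_force: 25.0
```

Run:
```python
from bm import *
show(); p,d=snap('scene'); C=cloud('scene',d)
c,m=seg(p,(360,230,80,60),blue); k=m>0; Z=C[k]; print(np.percentile(Z[:,2],[5,50,90,98]).round(3), rect('scene',c,.070))
```

```text
t 10.97 tcp [0.4831 0.2911 0.053 ] x head 164.2 z [ 0.001  0.    -1.   ] F [-0.1  0.8 -1.4] gap 9.8 J [ 0.34  0.18  1.86  0.    1.1  -0.95]
[0.063 0.077 0.079 0.081] ((487.37969970703125, 291.26007080078125), (114.48807525634766, 60.39890670776367), 74.83829498291016)
```

Request:
{"op": "carry_out", "data": {
  "series": "0 0.2 0.3 0 0 0;0 0 0.3 0 0 0;0 0 0 0 0 0"
}}

```text
t: 11.27
tcp_pos: [0.4829, 0.2929, 0.0458]
ee_rot: [0.137, 0.991, -0.0, -0.001]
contact_force: [-1.5, -0.4, -1.5]
finger_gap: 0.101
grip_force: 25.0
```

Request:
{"op": "carry_out", "data": {
  "series": "0 0 0.2 0 0 0;0 0 0.2 0 0 0;0 0 0 0 0 0"
}}

```text
t: 11.52
tcp_pos: [0.483, 0.2928, 0.042]
ee_rot: [0.137, 0.991, -0.0, -0.0]
contact_force: [0.7, 0.6, -1.5]
finger_gap: 0.104
grip_force: 25.0
```

Not yet touching (force still −1.5 N); continuing down gently.

Request:
{"op": "carry_out", "data": {
  "series": "0 0 0.15 0 0 0;0 0 0.15 0 0 0;0 0 0 0 0 0"
}}

```text
t: 11.77
tcp_pos: [0.4837, 0.2931, 0.0418]
ee_rot: [0.137, 0.991, -0.0, -0.0]
contact_force: [-5.5, -2.2, 11.5]
finger_gap: 0.102
grip_force: 25.0
```

Request:
{"op": "carry_out", "data": {
  "series": "0 0 0.1 0 0 0;0 0 0.1 0 0 0;0 0 0 0 0 0"
}}

```text
t: 12.02
tcp_pos: [0.4841, 0.2932, 0.0417]
ee_rot: [0.137, 0.991, -0.0, 0.0]
contact_force: [-9.9, -4.8, 21.9]
finger_gap: 0.105
grip_force: 25.0
```

Seated: contact at reading 0.042. Release and retreat upward.

Request:
{"op": "carry_out", "data": {
  "series": "0 -0.1 -0.4 0 0 0;0 0 0 0 0 0;0 0 0 0 0 0;0 0 0 0 0 0;0 0 0 0 0 0",
  "hand": 3.4
}}

```text
t: 12.43
tcp_pos: [0.4828, 0.2919, 0.041]
ee_rot: [0.137, 0.991, -0.0, -0.0]
contact_force: [0.4, -0.7, -0.3]
finger_gap: 0.359
grip_force: 0.0
```

Request:
{"op": "carry_out", "data": {
  "series": "0 0 -2 0 0 0;0 0 -3 0 0 0;0 0 -3 0 0 0;0 0 -3 0 0 0;0 0 -2 0 0 0;0 0 -1 0 0 0;0 0 0 0 0 0"
}}

```text
t: 13.02
tcp_pos: [0.4845, 0.2925, 0.1839]
ee_rot: [0.137, 0.991, 0.001, 0.002]
contact_force: [-0.0, -0.1, -0.8]
finger_gap: 0.364
grip_force: 0.0
```

```bash
cat > tgt.py <<'E'
from bm import *
O=.036
h=lambda a:np.array([np.cos(np.radians(a)),np.sin(np.radians(a)),0])
ez=np.array([0,0,1.])
def pose(g,head,lean,back=0):   # tool leans 'lean' deg toward head+180; tz points toward head
    l=np.radians(lean); tz=-np.cos(l)*ez+np.sin(l)*h(head); tx=np.cos(l)*h(head)+np.sin(l)*ez
    return g+(.019+O-back)*tz, np.stack([tx,np.cross(tz,tx),tz],1)
E
python3 - <<'E'
from tgt import *
show(); p,d=snap('scene'); C=cloud('scene',d)
c,m=seg(p,(360,230,80,60),blue); k=m>0; Z=C[k]; print(np.percentile(Z[:,2],[5,50,90]).round(3), rect('scene',c,.068)); 
top=k&(C[...,2]>.06)&(C[...,2]<.074); A=C[top]; print('top pts',A.mean(0).round(4), cv2.minAreaRect((A[:,:2]*1000).astype(np.float32)))
g=np.array([.4835,.293,.061])+.012*h(254.3)
P,R=pose(g,74.3,30,.10); plan(P,R);
E
```

```text
t 13.02 tcp [0.4845 0.2925 0.1839] x head 164.2 z [ 0.004  0.002 -1.   ] F [-0.  -0.1 -0.8] gap 34.2 J [ 0.34  0.03  1.76  0.    1.34 -0.95]
[0.054 0.066 0.069] ((491.8977966308594, 296.14398193359375), (113.11373138427734, 60.36713409423828), 74.85005950927734)
top pts [0.4905 0.2973 0.0661] ((487.4403381347656, 294.31072998046875), (110.9603500366211, 56.419803619384766), 73.8176040649414)
14 rows of: -0.31 -0.29 0.51 -0.0292 0.0293 0.1093
```

Request:
{"op": "carry_out", "data": {
  "series": "-0.3 -0.3 0.5 -0.029 0.029 0.109;-0.3 -0.3 0.5 -0.029 0.029 0.109;-0.3 -0.3 0.5 -0.029 0.029 0.109;-0.3 -0.3 0.5 -0.029 0.029 0.109;-0.3 -0.3 0.5 -0.029 0.029 0.109;-0.3 -0.3 0.5 -0.029 0.029 0.109;-0.3 -0.3 0.5 -0.029 0.029 0.109;0 0 0 0 0 0",
  "hand": 8.6
}}

```text
t: 13.73
tcp_pos: [0.4843, 0.266, 0.1388]
ee_rot: [0.496, 0.857, 0.109, -0.087]
contact_force: [-0.1, -0.0, -0.4]
finger_gap: 0.888
grip_force: 0.0
```

Request:
{"op": "carry_out", "data": {
  "series": "-0.3 -0.3 0.5 -0.029 0.029 0.109;-0.3 -0.3 0.5 -0.029 0.029 0.109;-0.3 -0.3 0.5 -0.029 0.029 0.109;-0.3 -0.3 0.5 -0.029 0.029 0.109;-0.3 -0.3 0.5 -0.029 0.029 0.109;-0.3 -0.3 0.5 -0.029 0.029 0.109;-0.3 -0.3 0.5 -0.029 0.029 0.109;0 0 0 0 0 0"
}}

```text
t: 14.4
tcp_pos: [0.468, 0.2587, 0.0981]
ee_rot: [0.77, 0.585, 0.202, -0.156]
contact_force: [-1.4, -0.7, -1.0]
finger_gap: 0.914
grip_force: 0.0
```

Run:
```python
from tgt import *
show()
g=np.array([.4835,.293,.061])+.012*h(254.3)
P,R=pose(g,74.3,30,.08); plan(P,R,4)
P2,R2=pose(g,74.3,30,0); plan(P2,R2,4)
p,d=snap('scene'); C=cloud('scene',d); s=status.state(); Rm=Ro.from_quat(s['ee_rot']).as_matrix(); L=(C-s['tcp_pos'])@Rm
k=(abs(L[...,0])<.03)&(abs(L[...,1])>.035)&(abs(L[...,1])<.065)&(L[...,2]>-.09)&(L[...,2]<0)&(C[...,2]>.09)
for sg in(1,-1):
    q=L[k&(sg*L[...,1]>0)]; print(len(q),np.percentile(q,[2,50,98],axis=0).round(3).tolist() if len(q) else '')
png('tilt.png',cv2.resize(p[190:310,320:480],(640,480),interpolation=cv2.INTER_CUBIC))
```

```text
t 14.4 tcp [0.468  0.2587 0.0981] x head 74.43 z [ 0.127  0.477 -0.87 ] F [-1.4 -0.7 -1. ] gap 85.9 J [-0.01 -0.12  2.16  0.59  1.04 -0.03]
4 rows of: 0.08 0.14 0.49 -0.0016 0.0019 0.0005
4 rows of: 0.09 0.15 2.49 -0.0016 0.0019 0.0005
115 [[-0.01, 0.043, -0.089], [0.007, 0.051, -0.065], [0.011, 0.055, -0.038]]
126 [[-0.008, -0.056, -0.088], [0.007, -0.045, -0.063], [0.011, -0.043, -0.036]]
```

View pics/tilt.png

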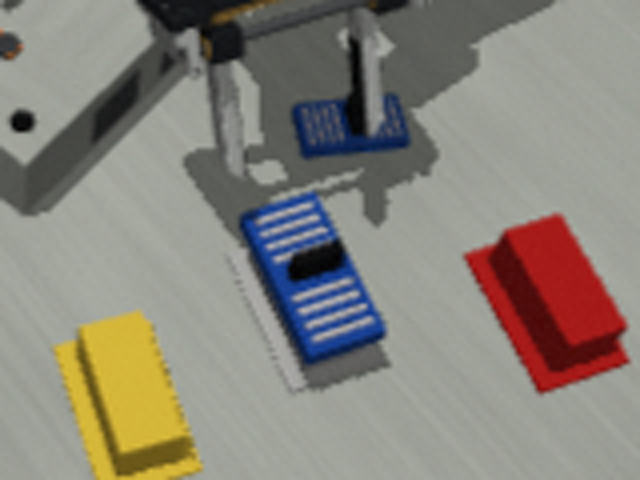

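The filter lies flat on the rest at crop (315,280), px (399,260), with the open tilted fingers above. The tip offset of 37 mm holds along the tool axis. Now I approach along the tool.

Request:
{"op": "carry_out", "data": {
  "series": "0.1 0.15 2.5 0 0 0;0.1 0.15 2.5 0 0 0;0.1 0.15 2.5 0 0 0;0 0.1 1.5 0 0 0;0 0 1.0 0 0 0;0 0 0 0 0 0"
}}

```text
t: 14.95
tcp_pos: [0.4901, 0.3085, 0.0147]
ee_rot: [0.768, 0.587, 0.203, -0.155]
contact_force: [-0.3, -0.5, 1.1]
finger_gap: 0.914
grip_force: 0.0
```

Run:
```python
from tgt import *
show()
g=np.array([.4835,.293,.061])+.012*h(254.3)
P2,R2=pose(g,74.3,30,0); plan(P2,R2,1)
p,d=snap('scene'); cv2.imwrite('pics/x.png',p)
```

```text
t 14.95 tcp [0.4901 0.3085 0.0147] x head 74.77 z [ 0.129  0.477 -0.869] F [-0.3 -0.5  1.1] gap 86.0 J [ 0.1   0.13  2.1   0.67  0.84 -0.08]
1 rows of: -0.17 -0.22 0.05 -0.0046 0.0068 0.0072
```

Aligned within about 2 mm. I correct that and close in stages.

Request:
{"op": "carry_out", "data": {
  "series": "-0.1 -0.2 0 0 0 0;0 0 0 0 0 0;0 0 0 0 0 0;0 0 0 0 0 0;0 0 0 0 0 0;0 0 0 0 0 0",
  "hand": 5.0,
  "squeeze": 6
}}

```text
t: 15.5
tcp_pos: [0.4895, 0.3071, 0.0166]
ee_rot: [0.769, 0.586, 0.205, -0.154]
contact_force: [-0.4, -1.7, 3.0]
finger_gap: 0.597
grip_force: 6.0
```

Request:
{"op": "carry_out", "data": {
  "series": "0 0 0 0 0 0;0 0 0 0 0 0;0 0 0 0 0 0"
}}

```text
t: 15.75
tcp_pos: [0.4895, 0.3073, 0.0165]
ee_rot: [0.769, 0.586, 0.205, -0.154]
contact_force: [-1.4, -3.1, 5.4]
finger_gap: 0.592
grip_force: 6.0
```

Run:
```python
from tgt import *
show()
s=status.state(); R=Ro.from_quat(s['ee_rot']).as_matrix(); print('F tool',(R.T@s['contact_force']).round(1),s['grip_force'])
p,d=snap('scene'); C=cloud('scene',d)
c,m=seg(p,(360,230,80,60),blue); A=C[(m>0)&(C[...,2]>.06)&(C[...,2]<.074)]; print(cv2.minAreaRect((A[:,:2]*1000).astype(np.float32)))
```

```text
t 15.75 tcp [0.4895 0.3073 0.0165] x head 74.63 z [ 0.134  0.477 -0.868] F [-1.4 -3.1  5.4] gap 55.7 J [ 0.1   0.12  2.11  0.67  0.84 -0.08]
F tool [-0.3 -0.5 -6.3] 5.990629345178604
((487.2677307128906, 294.65045166015625), (109.83218383789062, 56.21788787841797), 72.54122924804688)
```

Gripped on the long edges (55.7 mm). I firm up the grip and lift 12 cm vertically.

```bash
cat >> tgt.py <<'E'
def fpose_rest():
    fx=h(254.6); return np.stack([fx,np.cross(ez,fx),ez],1),None
YAW=196.5; CO=np.array([.5443,-.2825,.066])
def cradle():
    t=np.radians(25); fx=np.cos(t)*ez+np.sin(t)*h(YAW); fz=np.sin(t)*ez+np.cos(t)*h(YAW-180)
    return CO,np.stack([fx,np.cross(fz,fx),fz],1)
# filter in tool, from grasp at rest
_R=Ro.from_quat([.769,.586,.205,-.154]).as_matrix(); _p=np.array([.4895,.3073,.0165])
_fx=h(254.6); _Rf=np.stack([_fx,np.cross(ez,_fx),ez],1)
FT=_R.T@(np.array([.4838,.2928,.050])-_p); FT[1]=0; FR=_R.T@_Rf
def tool_for(off):  # off in cradle axes, m
    o,R=cradle(); Rt=R@FR.T; return o+R@np.array(off)-Rt@FT, Rt
def fnow():
    s=status.state(); R=Ro.from_quat(s['ee_rot']).as_matrix(); o,Rc=cradle(); return Rc.T@(s['tcp_pos']+R@FT-o), Rc.T@R@FR
E
python3 - <<'E'
from tgt import *
R=_R if 0 else Ro.from_quat(status.state()['ee_rot']).as_matrix(); print('up in tool',R.T@ez, FT.round(4)); print(FR.round(3)); P,Rt=tool_for([.16,0,.006]); print(P.round(3),Rt.round(2)); 
s=status.state(); plan(P,Rt,None,(s['tcp_pos']+[0,0,.12],R))
E
```

```text
up in tool [ 0.49594704  0.00255835 -0.868349  ] [ 0.0031  0.     -0.0368]
[[-0.869 -0.001  0.496]
 [ 0.001  1.     0.003]
 [-0.496  0.003 -0.869]]
[ 0.462 -0.307  0.185] [[ 0.78  0.29 -0.55]
 [ 0.23 -0.96 -0.17]
 [-0.58  0.   -0.82]]
16 rows of: -3.24 2.48 -0.54 0.0033 -0.0647 0.0663
```

Request:
{"op": "carry_out", "data": {
  "series": "0 0 0 0 0 0;0 0 0 0 0 0;0 0 0 0 0 0",
  "squeeze": 30
}}

```text
t: 16.05
tcp_pos: [0.4896, 0.3073, 0.0166]
ee_rot: [0.769, 0.586, 0.205, -0.154]
contact_force: [-1.5, -3.0, 5.1]
finger_gap: 0.592
grip_force: 30.0
```

Request:
{"op": "carry_out", "data": {
  "series": "0.5 0 -0.9 0 0 0;1 0 -1.7 0 0 0;1 0 -1.7 0 0 0;1 0 -1.7 0 0 0;1 0 -1.7 0 0 0;1 0 -1.7 0 0 0;0.5 0 -0.9 0 0 0;0 0 0 0 0 0"
}}

```text
t: 16.72
tcp_pos: [0.4906, 0.3086, 0.1379]
ee_rot: [0.768, 0.586, 0.206, -0.153]
contact_force: [-0.1, 0.2, -0.8]
finger_gap: 0.592
grip_force: 30.0
```

Run:
```python
from tgt import *
show(); P,Rt=tool_for([.16,0,.006]); plan(P,Rt,21)
```

```text
t 16.72 tcp [0.4906 0.3086 0.1379] x head 74.75 z [ 0.138  0.478 -0.868] F [-0.1  0.2 -0.8] gap 55.6 J [ 0.1  -0.1   2.06  0.56  1.05  0.11]
21 rows of: -2.46 1.91 -0.38 0.0026 -0.0494 0.0506
```

Request:
{"op": "carry_out", "data": {
  "series": "-2.45 1.9 -0.4 0.003 -0.05 0.05;-2.45 1.9 -0.4 0.003 -0.05 0.05;-2.45 1.9 -0.4 0.003 -0.05 0.05;-2.45 1.9 -0.4 0.003 -0.05 0.05;-2.45 1.9 -0.4 0.003 -0.05 0.05;-2.45 1.9 -0.4 0.003 -0.05 0.05;-2.45 1.9 -0.4 0.003 -0.05 0.05;-2.45 1.9 -0.4 0.003 -0.05 0.05"
}}

```text
t: 17.38
tcp_pos: [0.5433, 0.0697, 0.0881]
ee_rot: [0.893, 0.442, 0.005, -0.083]
contact_force: [0.7, -0.5, -0.8]
finger_gap: 0.595
grip_force: 30.0
```

Run:
```python
from tgt import *
show(); P,Rt=tool_for([.16,0,.006]); plan(P,Rt,13)
```

```text
t 17.38 tcp [0.5433 0.0697 0.0881] x head 52.36 z [-0.065  0.152 -0.986] F [ 0.7 -0.5 -0.8] gap 56.0 J [-0.16  0.14  1.84  0.15  1.25  0.44]
13 rows of: -2.46 1.91 -0.4 0.0024 -0.0483 0.0508
```

The path dips, so I raise it before crossing the tab knob.

Request:
{"op": "carry_out", "data": {
  "series": "0.2 0 -2.3 0 0 0;0.3 0 -2.6 0 0 0;0.3 0 -2.6 0 0 0;0 0 0 0 0 0"
}}

```text
t: 17.72
tcp_pos: [0.557, 0.0651, 0.1687]
ee_rot: [0.893, 0.443, 0.01, -0.08]
contact_force: [0.7, 0.0, -0.4]
finger_gap: 0.595
grip_force: 30.0
```

Run:
```python
from tgt import *
show(); P,Rt=tool_for([.18,0,.006]); plan(P,Rt,13)
s=status.state(); R=Ro.from_quat(s['ee_rot']).as_matrix()
Rm=Ro.from_rotvec(Ro.from_matrix(Rt@R.T).as_rotvec()*.5).as_matrix()@R
m=(P+s['tcp_pos'])/2; plan(m,Rm,6); plan(P,Rt,6,(m,Rm)); print(m,P)
```

```text
t 17.72 tcp [0.557  0.0651 0.1687] x head 52.49 z [-0.053  0.152 -0.987] F [ 0.7  0.  -0.4] gap 55.9 J [-0.17  0.07  1.76  0.14  1.39  0.45]
13 rows of: -2.46 1.86 0.11 0.003 -0.0491 0.0508
6 rows of: -2.87 1.53 -0.33 0.0032 -0.0532 0.055
6 rows of: -2.19 2.39 0.45 0.0032 -0.0532 0.055
[ 0.50537249 -0.12214889  0.18609141] [ 0.45377322 -0.30944412  0.2034689 ]
```

Request:
{"op": "carry_out", "data": {
  "series": "-2.85 1.55 -0.3 0.003 -0.053 0.055;-2.85 1.55 -0.3 0.003 -0.053 0.055;-2.85 1.55 -0.3 0.003 -0.053 0.055;-2.85 1.55 -0.3 0.003 -0.053 0.055;-2.85 1.55 -0.3 0.003 -0.053 0.055;-2.85 1.55 -0.3 0.003 -0.053 0.055;0 0 0 0 0 0"
}}

```text
t: 18.3
tcp_pos: [0.5025, -0.1239, 0.1782]
ee_rot: [0.942, 0.297, -0.153, -0.02]
contact_force: [1.3, 0.2, -0.3]
finger_gap: 0.59
grip_force: 30.0
```

Run:
```python
from tgt import *
show(); P,Rt=tool_for([.18,0,.006]); plan(P,Rt,7)
```

```text
t 18.3 tcp [ 0.5025 -0.1239  0.1782] x head 36.05 z [-0.3   -0.054 -0.952] F [ 1.3  0.2 -0.3] gap 55.5 J [-0.36  0.15  1.68 -0.16  1.58  0.62]
7 rows of: -1.87 2.04 0.27 0.002 -0.0444 0.0469
```

Request:
{"op": "carry_out", "data": {
  "series": "-1.87 2.04 0.27 0.002 -0.044 0.047;-1.87 2.04 0.27 0.002 -0.044 0.047;-1.87 2.04 0.27 0.002 -0.044 0.047;-1.87 2.04 0.27 0.002 -0.044 0.047;-1.87 2.04 0.27 0.002 -0.044 0.047;-1.87 2.04 0.27 0.002 -0.044 0.047;-1.87 2.04 0.27 0.002 -0.044 0.047;0 0 0 0 0 0"
}}

```text
t: 18.97
tcp_pos: [0.4544, -0.3087, 0.2026]
ee_rot: [0.943, 0.139, -0.298, 0.044]
contact_force: [0.3, 0.0, -1.9]
finger_gap: 0.592
grip_force: 30.0
```

Run:
```python
from tgt import *
show(); f,R=fnow(); print('filter in cradle mm',(f*1000).round(1),'rotvec deg',np.degrees(Ro.from_matrix(R).as_rotvec()).round(2)); P,Rt=tool_for([.09,0,.006]); plan(P,Rt,4)
p,d=snap('scene'); q,e=snap('top'); C=cloud('scene',d)
png('rack.png',np.hstack([cv2.resize(p[90:180,220:320],(400,360),interpolation=cv2.INTER_CUBIC),cv2.resize(q[170:260,380:480],(400,360),interpolation=cv2.INTER_CUBIC)]))
o,Rc=cradle(); L=(C-o)@Rc
h_=cv2.cvtColor(p,cv2.COLOR_RGB2HSV).astype(int)
g=(h_[...,0]>55)&(h_[...,0]<90)&(h_[...,1]>90)&(C[...,2]>.05)&(abs(L[...,0])<.06)&(abs(L[...,1])<.04)
pl=g&(abs(L[...,2])<.012)&(L[...,0]>-.02); A=L[pl]*1000; print('plate',len(A),'z',np.percentile(A[:,2],[10,50,90]).round(1),'y',np.percentile(A[:,1],[3,50,97]).round(1),'x',np.percentile(A[:,0],[3,97]).round(1)); 
X=np.c_[A[:,0],A[:,1],np.ones(len(A))]; print('fit z=ax+by+c',np.linalg.lstsq(X,A[:,2],rcond=None)[0].round(3))
b=(h_[...,0]>100)&(h_[...,0]<130)&(h_[...,1]>110); Fp=((C-o)@Rc-f)@R*1000
k=b&(np.abs(Fp)<[70,45,40]).all(-1); B=Fp[k]; face=B[(abs(B[:,2]-18)<8)]; print('filter pts',len(B),'x',np.percentile(B[:,0],[2,98]).round(1),'y',np.percentile(B[:,1],[2,98]).round(1),'face z',np.median(face[:,2]).round(1)); X=np.c_[face[:,0],face[:,1],np.ones(len(face))]; print(np.linalg.lstsq(X,face[:,2],rcond=None)[0].round(3))
```

```text
t 18.97 tcp [ 0.4544 -0.3087  0.2026] x head 16.69 z [-0.55  -0.165 -0.819] F [ 0.3  0.  -1.9] gap 55.7 J [-0.55  0.33  1.5  -0.45  1.73  0.75]
filter in cradle mm [179.1  -0.5   6.3] rotvec deg [0.01 0.25 0.1 ]
4 rows of: 1.92 0.01 1.11 -0.0002 -0.0011 0.0004
plate 129 z [-4.4 -1.9  0.6] y [-15.8   0.3  20. ] x [-13.7  32.3]
fit z=ax+by+c [-0.017 -0.008 -1.828]
filter pts 150 x [-56.8  -5.6] y [-29.8  25.7] face z 17.2
[ 0.     0.032 17.199]
```

View pics/rack.png

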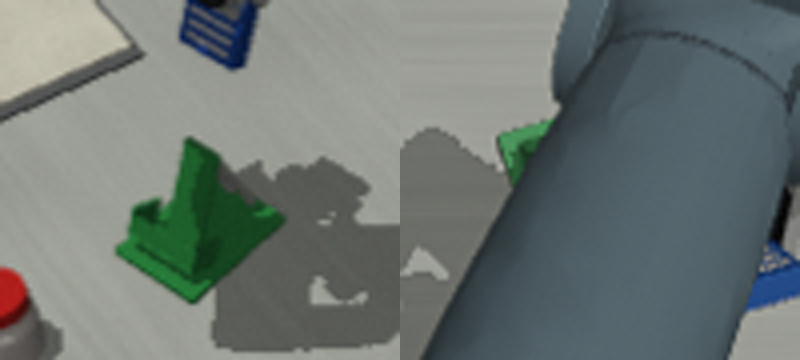

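The filter hangs tipped above the rack, fin toward the open front: scene crop (220,30), px (275,97). The rack plate is at crop (200,180), px (270,135). The scene camera suggests about 4 mm of sideways offset. I move closer and re-measure the relative position there.

Request:
{"op": "carry_out", "data": {
  "series": "1.9 0.2 1.1 0 0 0;1.9 0 1.1 0 0 0;1.9 0 1.1 0 0 0;1.9 0 1.1 0 0 0;0 0 0 0 0 0;0 0 0 0 0 0"
}}

```text
t: 19.57
tcp_pos: [0.491, -0.2961, 0.1239]
ee_rot: [0.943, 0.141, -0.298, 0.044]
contact_force: [-1.3, -0.1, -1.4]
finger_gap: 0.596
grip_force: 30.0
```

```bash
cat > rel.py <<'E'
from tgt import *
show(); f,R=fnow(); print('filter in cradle mm',(f*1000).round(1),'rotvec deg',np.degrees(Ro.from_matrix(R).as_rotvec()).round(2))
o,Rc=cradle()
def hue(p):
    h_=cv2.cvtColor(p,cv2.COLOR_RGB2HSV).astype(int); return (h_[...,0]>55)&(h_[...,0]<90)&(h_[...,1]>90),(h_[...,0]>100)&(h_[...,0]<130)&(h_[...,1]>110)
def onplane(P0,m,z):  # cast rays of mask pixels on plane z (cradle axes)
    v,u=np.nonzero(m); out=[]
    for a,b in zip(u,v):
        c,dd=ray('scene',a,b); c=Rc.T@(c-o); dd=Rc.T@dd; out.append(c+dd*(z-c[2])/dd[2])
    return np.array(out)*1000
p,d=snap('scene'); C=cloud('scene',d); L=(C-o)@Rc; g,b=hue(p)
pl=g&(abs(L[...,2])<.010)&(L[...,0]>-.025)&(L[...,0]<.04)&(abs(L[...,1])<.03)
A=onplane(0,pl,0); 
for n,q in(('ray',A),('depth',L[pl]*1000)): print('plate',n,len(q),'y',np.percentile(q[:,1],[3,97]).round(1),np.percentile(q[:,1],[3,97]).mean().round(1),'x',np.percentile(q[:,0],[3,97]).round(1),'z',np.median(q[:,2]).round(1))
fb=b&(abs(L[...,0]-f[0])<.07)&(abs(L[...,1]-f[1])<.045)&(abs(L[...,2]-f[2]-.018)<.008)
B=onplane(0,fb,f[2]+.018)
for n,q in(('ray',B),('depth',L[fb]*1000)): print('filter',n,len(q),'y',np.percentile(q[:,1],[2,98]).round(1),np.percentile(q[:,1],[2,98]).mean().round(1),'x',np.percentile(q[:,0],[2,98]).round(1),'z-18',(np.median(q[:,2])-18).round(1))
ch=g&(L[...,0]>-.058)&(L[...,0]<-.03)&(L[...,2]>.002)&(abs(L[...,1])<.05)&(L[...,2]<.03)
Q=L[ch]*1000; print('cheeks',len(Q),[ (np.percentile(Q[s*Q[:,1]>20][:,1],[5,50,95]).round(1)).tolist() for s in(1,-1) if (s*Q[:,1]>20).sum()>3])
import sys
if len(sys.argv)>1: png(sys.argv[1],cv2.resize(p[90:180,220:320],(600,540),interpolation=cv2.INTER_CUBIC))
E
python3 rel.py
```

```text
t 19.57 tcp [ 0.491  -0.2961  0.1239] x head 17.06 z [-0.549 -0.166 -0.819] F [-1.3 -0.1 -1.4] gap 56.0 J [-0.51  0.47  1.46 -0.43  1.65  0.83]
filter in cradle mm [91.3 -2.3  8.1] rotvec deg [0.21 0.28 0.33]
plate ray 103 y [-18.9  17.2] -0.8 x [-21.9  15. ] z 0.0
plate depth 103 y [-15.7  18.7] 1.5 x [-22.7  13.5] z -2.1
filter ray 103 y [-37.3  23.7] -6.8 x [34.7 85.7] z-18 8.1
filter depth 103 y [-33.4  23. ] -5.2 x [35.1 82.3] z-18 7.4
cheeks 143 [[21.5, 33.3, 36.6], [-35.2, -33.3, -22.7]]
```

Request:
{"op": "carry_out", "data": {
  "series": "-0.15 0.25 0.3 0 0 0;-0.15 0.25 0.25 0 0 0;0 0 0 0 0 0;0 0 0 0 0 0"
}}

```text
t: 19.95
tcp_pos: [0.4877, -0.3048, 0.1234]
ee_rot: [0.944, 0.139, -0.296, 0.045]
contact_force: [0.0, -0.9, -1.7]
finger_gap: 0.593
grip_force: 30.0
```

```bash
python3 rel.py
```

```text
t 19.95 tcp [ 0.4877 -0.3048  0.1234] x head 16.71 z [-0.546 -0.167 -0.821] F [ 0.  -0.9 -1.7] gap 55.8 J [-0.52  0.47  1.46 -0.43  1.64  0.82]
filter in cradle mm [93.4  5.1  2.8] rotvec deg [0.15 0.46 0.03]
plate ray 123 y [-18.7  16.9] -0.9 x [-22.5  23.1] z 0.0
plate depth 123 y [-16.7  18.6] 1.0 x [-23.   21.8] z -1.5
filter ray 99 y [-29.8  30.3] 0.2 x [36.8 85.2] z-18 2.8
filter depth 99 y [-25.5  31. ] 2.7 x [36.2 83.4] z-18 2.4
cheeks 146 [[21.8, 32.6, 37.6], [-35.9, -33.3, -23.9]]
```

Request:
{"op": "carry_out", "data": {
  "series": "0.05 -0.15 0.1 0 0 0;1.3 0 0.75 0 0 0;1.3 0 0.75 0 0 0;1.3 0 0.75 0 0 0;1.0 0 0.55 0 0 0;0.6 0 0.3 0 0 0;0 0 0 0 0 0;0 0 0 0 0 0"
}}

```text
t: 20.67
tcp_pos: [0.5135, -0.2951, 0.0647]
ee_rot: [0.944, 0.14, -0.297, 0.045]
contact_force: [-0.1, -0.9, -0.8]
finger_gap: 0.597
grip_force: 30.0
```

```bash
python3 rel.py near.png
```

```text
t 20.67 tcp [ 0.5135 -0.2951  0.0647] x head 16.8 z [-0.547 -0.167 -0.82 ] F [-0.1 -0.9 -0.8] gap 56.2 J [-0.49  0.58  1.42 -0.42  1.59  0.87]
filter in cradle mm [28.6  3.1  2.8] rotvec deg [0.18 0.38 0.1 ]
plate ray 4 y [-22.1 -21.2] -21.6 x [-23.2   9.1] z 0.0
plate depth 4 y [-25.7 -25.1] -25.4 x [-20.3  12.6] z 5.5
filter ray 91 y [-30.7  28.6] -1.1 x [-28.3  84.7] z-18 2.8
filter depth 91 y [-27.4  28.1] 0.3 x [-29.3  81.9] z-18 1.8
cheeks 140 [[22.0, 31.9, 35.9], [-35.4, -32.9, -24.1]]
```

View pics/near.png

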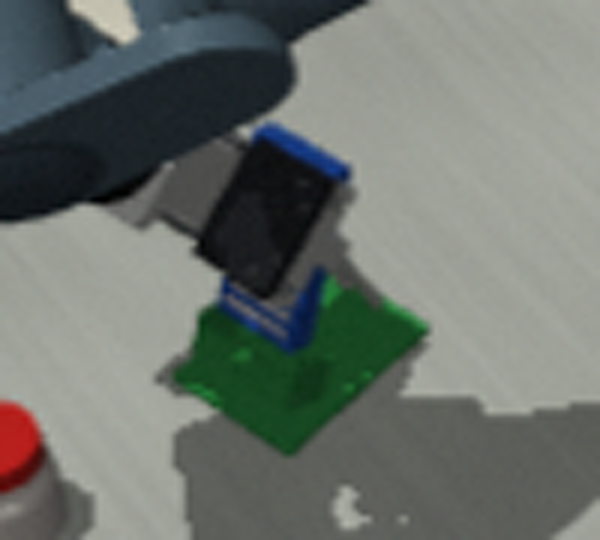

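The filter is just entering the cradle: lower end at crop (290,340), px (268,147). Its centre line is within 1 mm of the cheeks' centre. I continue lowering along the cradle slope, watching the force.

Request:
{"op": "carry_out", "data": {
  "series": "0.5 0 0.3 0 0 0;0.5 0 0.3 0 0 0;0.3 0 0.17 0 0 0;0 0 0 0 0 0;0 0 0 0 0 0"
}}

```text
t: 21.13
tcp_pos: [0.5189, -0.2945, 0.0532]
ee_rot: [0.943, 0.139, -0.298, 0.046]
contact_force: [-4.4, -1.1, 7.3]
finger_gap: 0.59
grip_force: 30.0
```

Request:
{"op": "carry_out", "data": {
  "series": "0.25 0 0.15 0 0 0;0.25 0 0.15 0 0 0;0 0 0 0 0 0;0 0 0 0 0 0"
}}

```text
t: 21.47
tcp_pos: [0.5199, -0.2944, 0.0509]
ee_rot: [0.943, 0.138, -0.3, 0.046]
contact_force: [-9.5, 0.5, 17.5]
finger_gap: 0.598
grip_force: 30.0
```

```bash
python3 rel.py
```

```text
t 21.47 tcp [ 0.5199 -0.2944  0.0509] x head 16.57 z [-0.554 -0.17  -0.815] F [-9.5  0.5 17.5] gap 56.2 J [-0.49  0.62  1.4  -0.42  1.59  0.89]
filter in cradle mm [13.   4.3  2.9] rotvec deg [ 0.11 -0.09 -0.08]
plate ray 3 y [-21.5 -20.7] -21.1 x [-19.2  -1.6] z 0.0
plate depth 3 y [-24.2 -24. ] -24.1 x [-16.4   1.3] z 4.3
filter ray 104 y [-29.6  28.6] -0.5 x [-41.5  72.3] z-18 2.9
filter depth 104 y [-26.  30.] 2.0 x [-41.7  69.5] z-18 0.9
cheeks 125 [[20.9, 30.2, 37.2], [-36.0, -33.0, -23.4]]
```

The contact is along the slope with the lower end at x≈-41 mm, which is the front lip. I back up 5 mm, move 2.5 mm toward the back plate, and retry.

Request:
{"op": "carry_out", "data": {
  "series": "-0.5 0 -0.3 0 0 0;-0.3 -0.15 -0.15 0 0 0;-0.12 0 0.22 0 0 0;0 0 0 0 0 0;0 0 0 0 0 0"
}}

```text
t: 21.93
tcp_pos: [0.5151, -0.2927, 0.0521]
ee_rot: [0.944, 0.14, -0.297, 0.045]
contact_force: [-0.4, -0.1, -0.3]
finger_gap: 0.591
grip_force: 30.0
```

```bash
python3 rel.py; python3 -c "
from tgt import *
o,R=cradle(); print('F cradle',(R.T@status.state()['contact_force']).round(1))"
```

```text
t 21.93 tcp [ 0.5151 -0.2927  0.0521] x head 16.82 z [-0.547 -0.167 -0.82 ] F [-0.4 -0.1 -0.3] gap 55.6 J [-0.49  0.6   1.42 -0.42  1.58  0.88]
filter in cradle mm [16.2  1.3 -0.4] rotvec deg [0.16 0.39 0.13]
F cradle [-1.7 -0.6  0.1]Traceback (most recent call last):
  File "rel.py", line 14, in <module>
    for n,q in(('ray',A),('depth',L[pl]*1000)): print('plate',n,len(q),'y',np.percentile(q[:,1],[3,97]).round(1),np.percentile(q[:,1],[3,97]).mean().round(1),'x',np.percentile(q[:,0],[3,97]).round(1),'z',np.median(q[:,2]).round(1))
                                                                                         ~^^^^^
IndexError: too many indices for array: array is 1-dimensional, but 2 were indexed
```

Request:
{"op": "carry_out", "data": {
  "series": "0.25 0 0.15 0 0 0;0.25 0 0.15 0 0 0;0.15 0 0.09 0 0 0;0 0 0 0 0 0;0 0 0 0 0 0"
}}

```text
t: 22.4
tcp_pos: [0.5185, -0.2919, 0.0455]
ee_rot: [0.944, 0.14, -0.296, 0.045]
contact_force: [0.9, 0.6, -1.8]
finger_gap: 0.591
grip_force: 30.0
```

```bash
cat > fc.py <<'E'
from tgt import *
s=status.state(); o,R=cradle(); print('F cradle',(R.T@s['contact_force']).round(1),'M',(R.T@s['moment']).round(2)); f,Q=fnow(); print((f*1000).round(1),np.degrees(Ro.from_matrix(Q).as_rotvec()).round(2),s['t'])
E
python3 fc.py
```

```text
F cradle [-2.1 -0.3  0.2] M [-0.06  0.52 -0.04]
[ 8.7  1.5 -0.2] [0.18 0.41 0.11] 22.4
```

Past the lip with no contact. I continue down to the ledge.

Request:
{"op": "carry_out", "data": {
  "series": "0.25 0 0.15 0 0 0;0.25 0 0.15 0 0 0;0 0 0 0 0 0;0 0 0 0 0 0"
}}

```text
t: 22.73
tcp_pos: [0.521, -0.2913, 0.0403]
ee_rot: [0.944, 0.14, -0.296, 0.045]
contact_force: [3.1, 0.1, -0.8]
finger_gap: 0.596
grip_force: 30.0
```

Request:
{"op": "carry_out", "data": {
  "series": "0.15 0 0.09 0 0 0;0.1 0 0.05 0 0 0;0 0 0 0 0 0;0 0 0 0 0 0"
}}

```text
t: 23.07
tcp_pos: [0.5221, -0.2911, 0.038]
ee_rot: [0.944, 0.14, -0.296, 0.045]
contact_force: [2.4, 0.8, 1.4]
finger_gap: 0.59
grip_force: 30.0
```

```bash
python3 fc.py
```

```text
F cradle [ 0.2 -0.1  2.9] M [-0.04  0.53 -0.03]
[0.4 1.7 0. ] [0.19 0.43 0.08] 23.0667
```

Request:
{"op": "carry_out", "data": {
  "series": "0.15 0 0.09 0 0 0;0 0 0 0 0 0;0 0 0 0 0 0"
}}

```text
t: 23.32
tcp_pos: [0.5227, -0.291, 0.0367]
ee_rot: [0.944, 0.14, -0.296, 0.045]
contact_force: [2.2, 1.4, 2.7]
finger_gap: 0.596
grip_force: 30.0
```

```bash
python3 fc.py
```

```text
F cradle [ 1.4 -0.7  3.4] M [-0.08  0.28 -0.05]
[-1.1  1.8  0.1] [0.19 0.41 0.07] 23.3167
```

Request:
{"op": "carry_out", "data": {
  "series": "0.15 0 0.09 0 0 0;0 0 0 0 0 0;0 0 0 0 0 0"
}}

```text
t: 23.57
tcp_pos: [0.5227, -0.291, 0.0367]
ee_rot: [0.943, 0.139, -0.298, 0.045]
contact_force: [-1.1, 2.4, 9.6]
finger_gap: 0.592
grip_force: 30.0
```

```bash
python3 fc.py
```

```text
F cradle [ 8.9 -2.6  3.7] M [-0.27 -0.76  0.14]
[-1.1  1.8  0.1] [0.14 0.25 0.05] 23.5667
```

Home on the ledge: 9 N along the slope and the motion has stopped. I press lightly toward the back, then release.

Request:
{"op": "carry_out", "data": {
  "series": "-0.1 0 0.1 0 0 0;-0.05 0 0.1 0 0 0;0 0 0 0 0 0;0 0 0 0 0 0",
  "squeeze": 10
}}

```text
t: 23.9
tcp_pos: [0.5224, -0.2913, 0.036]
ee_rot: [0.944, 0.139, -0.295, 0.045]
contact_force: [5.4, 3.8, 9.9]
finger_gap: 0.593
grip_force: 10.0
```

```bash
python3 fc.py
```

```text
F cradle [ 6.3 -2.1  9.8] M [-0.41  0.13  0.21]
[-1.4  2.  -0.6] [0.21 0.53 0.01] 23.9
```

Request:
{"op": "carry_out", "data": {
  "series": "0 0 0 0 0 0;0 0 0 0 0 0;0 0 0 0 0 0;0 0 0 0 0 0;0 0 0 0 0 0;0 0 0 0 0 0",
  "hand": 8.6
}}

```text
t: 24.4
tcp_pos: [0.5205, -0.2913, 0.0336]
ee_rot: [0.944, 0.14, -0.297, 0.045]
contact_force: [-0.0, 0.0, 0.5]
finger_gap: 0.909
grip_force: 0.0
```

Request:
{"op": "carry_out", "data": {
  "series": "0 0 -1 0 0 0;0 0 -2 0 0 0;0 0 -3 0 0 0;0 0 -3 0 0 0;0 0 -3 0 0 0;0 0 -3 0 0 0;0 0 -2 0 0 0;0 0 0 0 0 0"
}}

```text
t: 25.07
tcp_pos: [0.6178, -0.2629, 0.1787]
ee_rot: [0.945, 0.14, -0.292, 0.047]
contact_force: [0.7, 0.0, 0.5]
finger_gap: 0.916
grip_force: 0.0
```

```bash
cat > chk.py <<'E'
from tgt import *
import sys
show(); o,Rc=cradle(); p,d=snap('scene'); C=cloud('scene',d); L=(C-o)@Rc*1000
h_=cv2.cvtColor(p,cv2.COLOR_RGB2HSV).astype(int); b=(h_[...,0]>100)&(h_[...,0]<130)&(h_[...,1]>60)
k=b&(abs(L[...,0])<75)&(abs(L[...,1])<45)&(abs(L[...,2]-15)<25); B=L[k]; print(len(B),np.percentile(B,[2,50,98],axis=0).round(1).tolist())
F=B[abs(B[:,2]-np.median(B[:,2]))<6]
if len(F)>10: print('face z=ax+by+c',np.linalg.lstsq(np.c_[F[:,:2],np.ones(len(F))],F[:,2],rcond=None)[0].round(3))
png(sys.argv[1],cv2.resize(p[90:210,200:360],(800,600),interpolation=cv2.INTER_CUBIC))
E
python3 chk.py fin.png
```

```text
t 25.07 tcp [ 0.6178 -0.2629  0.1787] x head 16.64 z [-0.539 -0.171 -0.824] F [0.7 0.  0.5] gap 86.1 J [-0.4   0.67  1.08 -0.39  1.86  0.86]
373 [[-41.4, -28.3, 1.9], [17.1, -7.9, 16.1], [55.0, 28.4, 27.1]]
face z=ax+by+c [-3.2000e-02  1.4000e-02  1.6795e+01]
```

View pics/fin.png

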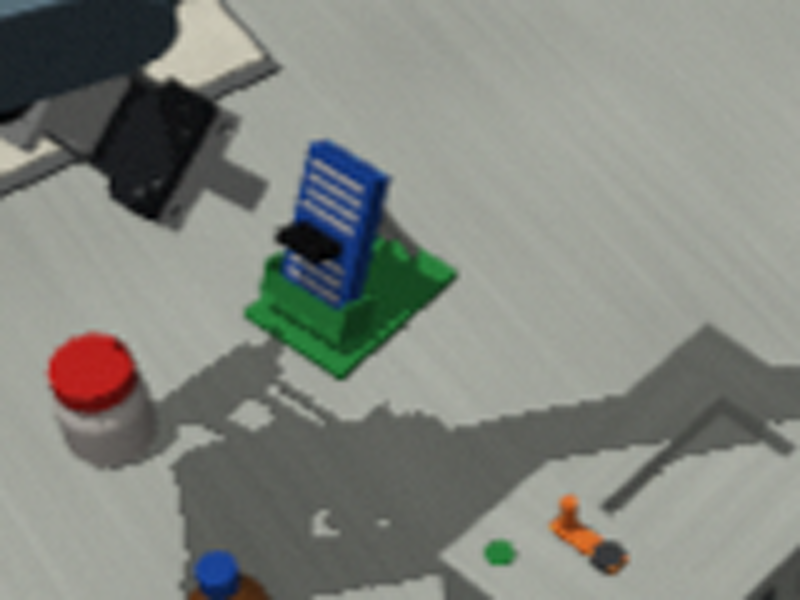

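The filter stands in the cradle at crop (335,225), px (267,135), fin outward. Its top edge is at x=+55 mm and its face is flat against the back. The jar and the amber bottle in this view are undisturbed.

```bash
python3 -c "
from cell import arm
print(arm.close_job())"
```

```text
the job is handed in; nothing more can be done
None
```

The job is handed in: the tab was swung aside and the filter rested on the block, then regripped by its long edges and lowered into the green rack. It stands home on the ledge, fin out and leaning flat against the back, and the bottles and jar were never approached.

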